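Prise the stuck sample tubs apart and sort them by size

TASK

Three square metal sample tubs are stuck one inside another in the drying cradle. Draw out the small tub first, while the medium one stays in the large, then draw the medium one out of the large, and leave the large one in its cradle. Lay the small tub in the narrow tray and the medium tub in the wide tray, each flat in its tray with its rim tab upwards, and do not shove the other things on the bench about.

Things in the scene. Friction and masses are not known exactly. Their poses are not given: they have to be found in the camera images.
- small_tub: Small aluminium tub, a square tube closed at one end, lying on its side: 36 x 36 mm, 120 mm long, walls 5 mm. Origin on the outer underside, midway along it; x towards the mouth, z up through the rim tab. 5 mm flange on both sides of the mouth (x 52 to 60). Starts in the medium tub, mouth 45 to 60 mm further out, underside 10 mm above the bench; once out it drops onto the bench. About 0.14 kg.
- medium_tub: Middle tub, same make: 50 x 50 mm outside, 40 x 40 mm inside, 120 mm long, lying on its side. Origin on the outer underside, midway along it; x towards the mouth, z up through the rim tab. 5 mm flange on both sides of the mouth (x 52 to 60). Starts in the large tub, mouth 45 to 60 mm further out, underside 5 mm above the bench. About 0.22 kg.
- large_tub: Large tub, same make: 64 x 64 mm outside, 54 x 54 mm inside, 110 mm long, lying in the cradle, mouth roughly towards the robot; it stays there. Origin on the outer underside, midway along it; x towards the mouth, z up through the rim tab. Flange and a like tab (to 80 mm above the bench) at x 47 to 55. About 0.35 kg.
- small_tab (a point): Middle of the rear face of the small tub's rim tab (plate 30 wide, 8 thick, 16 mm high, standing on the upper face at the mouth; this point 8 mm above that face, 52 mm from the tub's origin along x). A finger lowered behind it (37 mm or more free to the medium tub's mouth) can drag the tub out: sprung press fit, 4 to 8 N until its closed end leaves the mouth.
- medium_tab (a point): The same point on the medium tub's tab, 8 mm above its upper face, at x = 52 mm; 37 mm or more free behind it to the large tub's mouth. Tighter sprung fit, 8 to 16 N, so that pulling the small tub leaves the medium one in place. Free when its origin is over 115 mm from the large tub's (small from medium: over 120 mm).
- cradle: Fixed dark steel drying cradle round the large tub; same axes, origin on the bench under that tub's middle. Rails 22 mm high beside it, a 30 mm stop behind, and in front two posts 48 mm high (x 58 to 70, y 34.5 to 44.5 mm either side) that hold back the large tub's flange while the smaller tubs are drawn out between them, towards +x.
- narrow_tray: Fixed shallow grey tray with inner floor 144 x 54 mm (x by y), for the small tub; 4 mm floor, rim top 14 mm above the bench. Origin on the bench under its centre, x along its length.
- wide_tray: Fixed shallow grey tray with inner floor 144 x 68 mm (x by y), for the medium tub; 4 mm floor, rim top 14 mm above the bench. Origin on the bench under its centre, x along its length. The two trays stand left and right of the cradle, either way round.
- water_bottle_a: Standing clear bottle, 56 mm across, 150 mm tall, origin under its foot. Bystander.
- water_bottle_b: Standing clear bottle, 56 mm across, 130 mm tall, origin under its foot. Bystander.
- beaker: Glass beaker, 60 mm across, 85 mm tall, origin under its foot. Bystander.
- vial: Small clear capped vial, 24 mm across, 50 mm tall, standing close to the tubs, origin under its foot. Bystander.
- reagent_jar: Amber jar, 52 mm across, 75 mm tall, origin under its foot. Bystander.
- timer: Black bench timer, 50 x 75 x 30 mm, origin under its middle. Bystander.
- phone: White phone lying flat, 72 x 148 x 9 mm, origin under its middle. Bystander.
- sample_box: Clear open sample box, 110 x 80 x 45 mm, origin under its middle. Bystander.
Not all that is in view belongs to the job. Leave any blue look-alike of the small_tub alone.

How it is judged:
On the way, in this order (a step that is already met when the one before it is completed fails the run):
1. the small tub is out of the medium one, which is still in the large one (distance between small_tub and medium_tub above 0.12 m and distance between medium_tub and large_tub below 0.085 m), for 0.1 s.
2. the medium tub is out of the large one, which is still in its cradle (distance between medium_tub and large_tub above 0.115 m and horizontal distance between large_tub and cradle below 0.015 m and height (world z) of large_tub below 0.01 m and angle between large_tub's own z axis and vertical below 0.1 rad), for 0.1 s.
At the end, for the whole second after the job is handed in: Small tub at rest in the narrow tray, medium in the wide one, on the floor, tab up (0.1 rad), origin within 18 mm of the tray centre along it and 12 mm across, either end first; large tub flat in its cradle, within 15 mm of its place (x of small_tub in the frame of narrow_tray between -0.018 and 0.018 m and y of small_tub in the frame of narrow_tray between -0.012 and 0.012 m and z of small_tub in the frame of narrow_tray between 0.001 and 0.009 m and angle between each of small_tub, medium_tub, large_tub's own z axis and vertical below 0.1 rad and linear speed of each of small_tub, medium_tub, large_tub below 0.02 m/s and x of medium_tub in the frame of wide_tray between -0.018 and 0.018 m and y of medium_tub in the frame of wide_tray between -0.012 and 0.012 m and z of medium_tub in the frame of wide_tray between 0.001 and 0.009 m and horizontal distance between large_tub and cradle below 0.015 m and height (world z) of large_tub below 0.01 m); the robot touches nothing.
It fails at once if a bystander is shifted more than 30 mm or knocked over (distance of any of water_bottle_a, water_bottle_b, beaker, vial, reagent_jar, timer, phone, sample_box from where it was at the start of the episode above 0.03 m or angle between any of water_bottle_a, water_bottle_b, beaker, vial, reagent_jar, timer, phone, sample_box's own z axis and vertical above 0.5 rad).
It also fails if it takes over 72 s, if anything falls off the work surface, if the arm or the gripper's body presses on something with over 40 N, if the wrist force passes 120 N, or if a joint passes its speed limit or range.

ROBOT

A 7-joint arm with a two-finger parallel gripper is mounted at the origin on the work surface. World frame = base frame: x ahead of the robot, y to its left, z up, the work surface at z = 0. Lengths are in m, angles in rad, forces in N, time in s.
With the tool pointing down it reaches from about 0.4 to 0.875 m from the base axis. Payload 19.3 kg.
Tool frame: the origin (TCP) lies at the very end of the fingers, on their centre line; the grasp point (between the pads) lies 19 mm behind it; z points along the fingers, y is the line along which they close (so a half turn about z gives the same grasp; the last joint's range is limited). The gripper opens to 85 mm and grips with 20 to 120 N. Pads are 22 mm wide; open, the fingers measure 114 mm over their backs; the gripper's body (76 mm by 85 mm) begins 54 mm behind the grasp point. The pads swing forward as they close: fully open they stand 13 mm farther back than shut.
Start: joints at [1.207, 0.521, -0.036, 1.599, 0.021, 1.021, -0.113], TCP at [0.181, -0.598, 0.231] pointing down, gripper open.
Joint ranges: [-2.91, 2.91], [-0.3, 2.13], [-1.5, 1.42], [0.17, 2.43], [-1.26, 4.41], [0.16, 1.93], [-2.52, 2.52]. Speed limits (rad/s): [1.89, 1.89, 2.39, 2.39, 3.01, 3.01, 3.01].

INTERFACE

Orientations are given as [roll, pitch, yaw] about the fixed x, y, z axes, in that order (R = Rz(yaw) Ry(pitch) Rx(roll)).
In Python, from workcell import bot gives the robot as it stands.
- The arm moves only by the tool jog_arm, never from a script. Its argument "motion" is a list of rows, each a list of 5 numbers: the shift along the tool's x, y, z scaled (see below), then the turn about the tool's z scaled (see below), then the opening, from 0 (shut) to 1 (fully open). A call has 1 to 12 rows; each row shifts and turns the commanded pose from where the row before left it, along the tool's axes as they then stand; what a row does not reach is not made up. The controller multiplies each number of a shift by 30 mm and each number of a turn by 0.08 rad. A row lasts 1/10 s, in which the tool goes at most 50 mm and 8.59 degrees, less where a joint would pass 70% of its speed; a pose out of reach is approached as far as the arm can. A call with a number of a shift or a turn outside -1 to 1 is refused whole. A call with a gripper value outside its range is refused whole. The fingers move at their own pace and stop on an object; "newtons" is the grip in N (left out, the last holds). Time passes only in rows, so rows that do not move let the fingers close. It gives the time, the measured TCP pose, the force, the opening and the grip force at its end, in the units of the state.
- bot.observe(): the state, without advancing time (a new reading comes with each control period).
- bot.grab_frame(name): name is "side" or "top" or "wrist"; returns a dict with "pixels" (384x512x3 uint8, red, green, blue), "fovy" (degrees; the focal length in pixels is half the picture's height over the tangent of half this angle, whatever the lens; pixels are square), "cx", "cy" (the principal point, pixels), "rvec" (rotation vector, rad) and "tvec" (3), from world to camera coordinates, as OpenCV has them; the wrist camera has in their place "mount" (4x4, takes a point from camera to tool coordinates, whose origin is the TCP and whose axes are the flange's). Camera axes: x right, y down, z forward; pixel columns grow to the right and rows downward; lengths in m; the calibration is good to about 2 mm. A picture is of the moment at which its call begins: read the wrist's pose just before it. There is no depth.
- bot.job_done(): hands the job in; it is judged then, once.
The state is a dict: "clock": time; "qpos": joint angles; "qd": joint speeds; "joint_efforts": joint torques, N m; "position": TCP position; "tool_rot": TCP orientation; "force": force on the tool from outside, world axes, zero at the start; "moment": the same for the moment, N m; "grip_width": finger opening in m; "finger_force": force on a finger pad.
Only numpy, scipy, OpenCV 4.12 (cv2) and the standard library are available. Lean on these libraries where they do the work, as an engineer would, in place of code of your own. Each camera call takes 0.05 s, during which the arm holds its last target. There are 200 camera calls.

## Working session

There is one attempt and no reset: what is moved stays moved. The work goes in short steps, Python scripts to look and compute and a tool call to move; the robot and the scene stay as the last step left them, time stands still between calls to the robot, and variables do not carry over. Pictures are saved under pics/ and viewed, at most 10 in all, crops included, and the job is handed in when it is done.

Besides the shell and the picture viewer there is one more tool, called after "Request:" as name(argument=value, ...) on one line, values as JSON. jog_arm: Moves the arm, as the interface text tells. Shifts and turns lie within -1 to 1; 1 stands for 30 mm of shift or 0.08 rad of turn. Its arguments: {"type":"object","properties":{"motion":{"type":"array","items":{"type":"array","items":{"type":"number"}}},"newtons":{"type":"number"}},"required":["motion"]}

```bash
mkdir -p pics; cat > h.py <<'E'
import numpy as np, cv2
from workcell import bot
def grab(n):
    s=bot.observe(); f=bot.grab_frame(n); im=np.array(f["pixels"]); h=im.shape[0]
    fl=h/2/np.tan(np.radians(f["fovy"])/2)
    K=np.array([[fl,0,f["cx"]],[0,fl,f["cy"]],[0,0,1]])
    if "mount" in f:
        r,p,y=s["tool_rot"]
        from scipy.spatial.transform import Rotation as R
        T=np.eye(4);T[:3,:3]=R.from_euler("xyz",[r,p,y]).as_matrix();T[:3,3]=s["position"]
        T=T@np.array(f["mount"]); Rw=T[:3,:3].T; t=-Rw@T[:3,3]
    else:
        Rw=cv2.Rodrigues(np.array(f["rvec"],float))[0]; t=np.array(f["tvec"],float).ravel()
    return im,K,Rw,t
def onplane(px,K,R,t,z):
    px=np.atleast_2d(px).astype(float); d=(np.linalg.inv(K)@np.c_[px,np.ones(len(px))].T).T@R
    c=-R.T@t; return c+d*((z-c[2])/d[:,2])[:,None]
def proj(P,K,R,t):
    q=(R@np.atleast_2d(P).T).T+t; q=q@K.T; return q[:,:2]/q[:,2:]
E
python3 - <<'E'
from h import *
print(bot.observe())
for n in("top","side"):
    im,K,R,t=grab(n); print(n,K[0,0],-R.T@t, R[2])
    np.savez(n,im=im,K=K,R=R,t=t)
    cv2.imwrite(f"pics/{n}0.png",cv2.resize(im[:,:,::-1],(800,600),interpolation=cv2.INTER_CUBIC))
E
```

```text
{'clock': 0.0, 'qpos': array([ 1.20682992,  0.52199933, -0.03634328,  1.6000065 ,  0.02121485,
        1.02111315, -0.1128156 ]), 'qd': array([ 4.76251609e-04,  1.08159277e-05, -1.11703100e-03,  1.08038196e-03,
        3.94997569e-04, -3.91174014e-04,  8.87354679e-04]), 'joint_efforts': array([ 4.93870139e-04, -9.27107477e+01,  1.98023558e+00, -3.69933200e+01,
        1.79039704e-02,  8.10793368e-03, -5.18239437e-05]), 'position': array([ 0.18084418, -0.59790635,  0.23073525]), 'tool_rot': array([-3.14045518e+00,  8.69991563e-05,  2.93762384e-01]), 'force': array([ 0.1296555 , -0.68801408,  0.29609116]), 'moment': array([ 0.00173585, -0.00482055, -0.02440267]), 'finger_force': 0.0, 'grip_width': 0.08543283084188513}
top 377.3101601158224 [ 0.28467494 -0.00697116  1.31596028] [ 0.19766867  0.00277839 -0.98026495]
side 484.2342251558906 [0.22679442 1.01156647 1.05056542] [ 0.20476542 -0.70203301 -0.68207094]
```

View pics/top0.png

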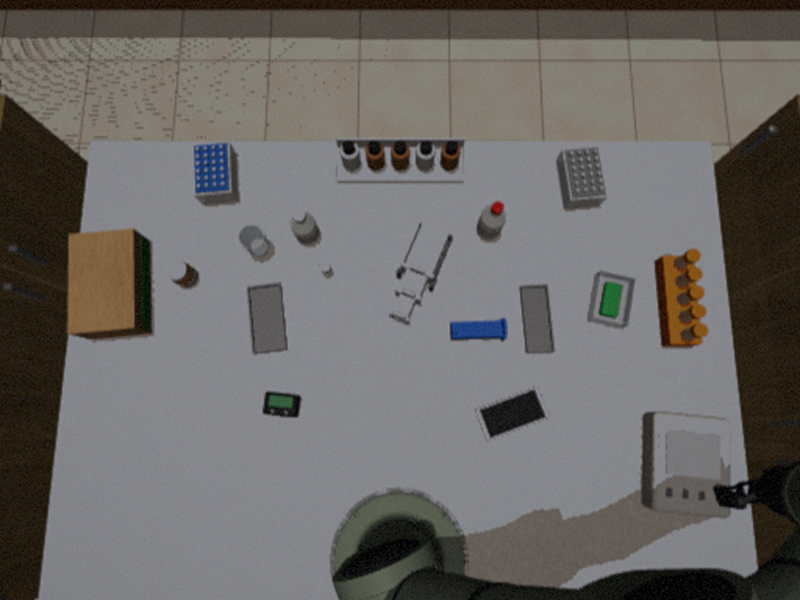

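View pics/side0.png

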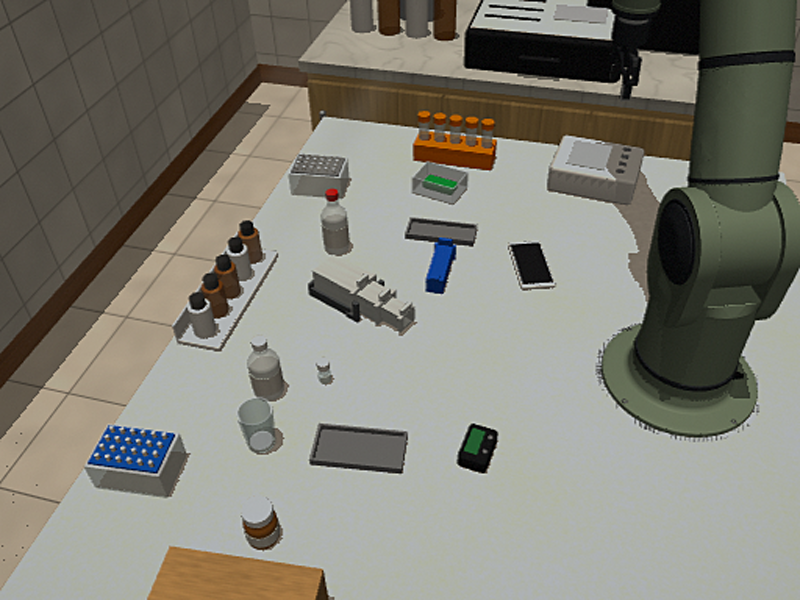

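Top view shows the nest at about (415,280) with the mouth at (402,318), the wide tray at (268,318) and the narrow tray at (537,318). The blue decoy is at (480,330), and the vial at (327,270). All pixels are in the enlarged picture.

```bash
python3 - <<'E'
from h import *
d=np.load("top.npz");im,K,R,t=[d[k] for k in("im","K","R","t")]
s=512/800
g=im.astype(int)
print(g[int(318*s),int(268*s)],g[int(318*s),int(537*s)],g[int(300*s),int(350*s)], g[int(345*s),int(537*s)])
v=g.max(2);m=((v<140)&(v>55)&(g.max(2)-g.min(2)<15)).astype(np.uint8)
n,l,st,c=cv2.connectedComponentsWithStats(m)
for i in range(1,n):
    if 400<st[i,4]<3000 and 150<c[i][1]/s*1<420 and 200<c[i][0]/s<600:
        cs,_=cv2.findContours((l==i).astype(np.uint8),0,2)
        r=cv2.minAreaRect(cs[0]);b=cv2.boxPoints(r)
        P=onplane(b,K,R,t,.012);print(c[i]/s,st[i,4],P.mean(0).round(4),[np.linalg.norm(P[k]-P[k-1]).round(4) for k in range(2)],P.round(3)[:,:2].tolist())
for n,p,z in(("mouth small",(402,318),.046),("tail",(440,238),.064),("vial",(327,270),.05)):print(n,onplane(np.array(p)*s,K,R,t,z).round(3))
cv2.imwrite("pics/top_c.png",cv2.resize(im[125:225,190:350,::-1],None,fx=5,fy=5,interpolation=cv2.INTER_CUBIC))
E
```

```text
[96 91 91] [93 90 91] [136 137 140] [93 90 91]
[446.82625 256.8925 ] 1250 [ 0.6676 -0.0894  0.012 ] [np.float64(0.1635), np.float64(0.3784)] [[0.604, 0.103], [0.859, -0.176], [0.727, -0.281], [0.48, -0.004]]
[276.21690031 239.84293873] 963 [0.6829 0.2743 0.012 ] [np.float64(0.1405), np.float64(0.197)] [[0.728, 0.388], [0.774, 0.196], [0.637, 0.163], [0.593, 0.351]]
[266.02571494 317.60695341] 1084 [0.5148 0.299  0.012 ] [np.float64(0.174), np.float64(0.0975)] [[0.589, 0.367], [0.609, 0.272], [0.44, 0.232], [0.421, 0.325]]
[536.24523939 318.30284276] 919 [ 0.5134 -0.3196  0.012 ] [np.float64(0.1732), np.float64(0.0978)] [[0.595, -0.267], [0.605, -0.364], [0.431, -0.371], [0.422, -0.276]]
mouth small [[ 0.507 -0.006  0.046]]
tail [[ 0.684 -0.09   0.064]]
vial [[0.614 0.16  0.05 ]]
```

View pics/top_c.png

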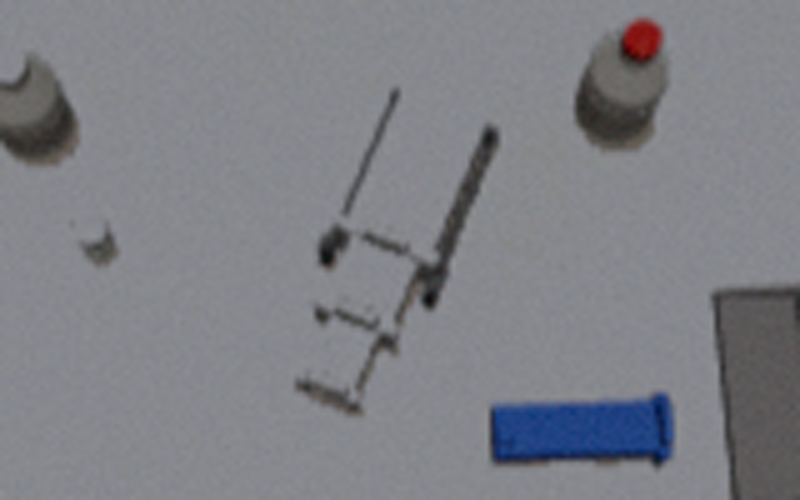

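The close-up shows the nest's mouth end at crop (330,395), pointing lower-left towards the robot. Next I'll move the wrist camera above it.

Request:
jog_arm(motion=[[0.76,-0.78,0,0,0.35],[0.76,-0.78,0,0,0.35],[0.76,-0.78,0,0,0.35],[0.76,-0.78,0,0,0.35],[0.76,-0.78,0,0,0.35],[0.76,-0.78,0,0,0.35],[0.76,-0.78,0,0,0.35],[0.76,-0.78,0,0,0.35],[0.76,-0.78,0,0,0.35],[0.76,-0.78,0,0,0.35]])

```text
clock: 1.1
position: [0.3318, -0.3069, 0.2312]
tool_rot: [-3.141, 0.0, 0.294]
force: [0.6, -1.0, 0.5]
grip_width: 0.0299
finger_force: 0.0
```

Request:
jog_arm(motion=[[0.76,-0.78,0,0,0.35],[0.76,-0.78,0,0,0.35],[0.76,-0.78,0,0,0.35],[0.76,-0.78,0,0,0.35],[0.76,-0.78,0,0,0.35],[0.76,-0.78,0,0,0.35],[0.76,-0.78,0,0,0.35],[0.76,-0.78,0,0,0.35],[0.76,-0.78,0,0,0.35],[0.76,-0.78,0,0,0.35]])

```text
clock: 2.1
position: [0.4822, -0.017, 0.2312]
tool_rot: [-3.142, 0.0, 0.294]
force: [0.6, -0.1, 0.1]
grip_width: 0.03
finger_force: 0.0
```

Request:
jog_arm(motion=[[0,0,0,-0.95,0.35],[0,0,0,-0.95,0.35],[0,0,0,-0.95,0.35],[0,0,0,-0.95,0.35],[0,0,0,-0.95,0.35],[0,0,0,-0.95,0.35],[0,0,0,-0.95,0.35],[0,0,0,-0.95,0.35],[0,0,0,-0.95,0.35],[0,0,0,-0.95,0.35],[0,0,0,-0.95,0.35],[0,0,0,0,0.35]])

```text
clock: 3.3
position: [0.4818, -0.0183, 0.2311]
tool_rot: [-3.141, 0.0, 1.131]
force: [-0.6, 0.0, -0.2]
grip_width: 0.0297
finger_force: 0.0
```

```bash
python3 - <<'E'
from h import *
im,K,R,t=grab("wrist"); print(K[0,0],-R.T@t,R)
np.savez("w1",im=im,K=K,R=R,t=t)
s=bot.observe();print(s["position"],s["tool_rot"],s["grip_width"],s["qpos"])
cv2.imwrite("pics/w1.png",cv2.resize(im[:,:,::-1],(800,600),interpolation=cv2.INTER_CUBIC))
E
```

```text
313.49487437361813 [0.51096628 0.04118529 0.37444593] [[ 0.9049448  -0.42552694 -0.00131477]
 [-0.41033097 -0.8734384   0.26217142]
 [-0.11270937 -0.23671117 -0.96502042]]
[ 0.48179693 -0.01834005  0.23114242] [-3.14117329e+00  3.25165976e-05  1.12798960e+00] 0.029357709484378054 [ 0.31843527  0.32876037 -0.50072011  1.9461413   0.19664487  0.9144718
 -0.72328865]
```

View pics/w1.png

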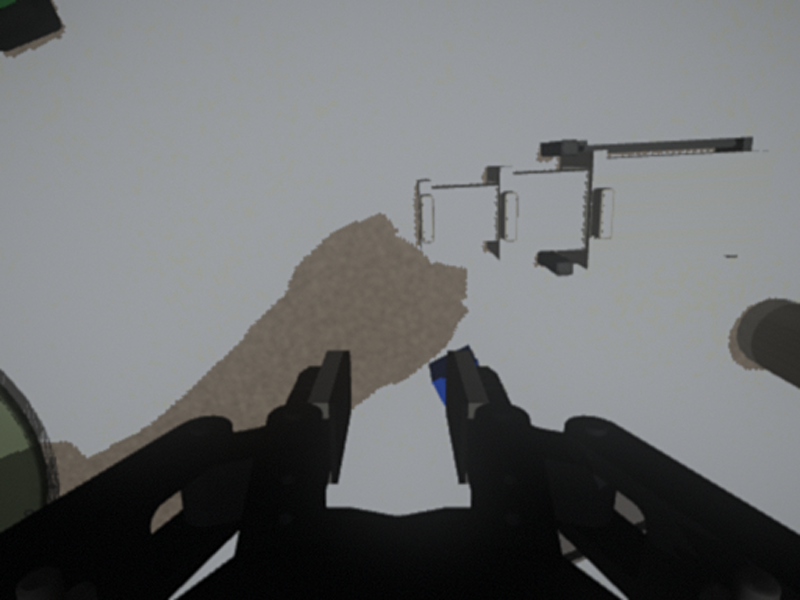

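The wrist view clearly shows the three tab tops: small at x 421–434, y 194–243; medium at x 503–518, y 190–242; large at x 593–613, y 187–240. The mouth is to the left, and the axis runs almost along the image rows.

```bash
python3 - <<'E'
from h import *
d=np.load("w1.npz");im,K,R,t=[d[k] for k in("im","K","R","t")]
s=512/800; C={}
for n,(a,b,c,e),z in(("S",(420,194,434,243),.062),("M",(503,190,518,242),.071),("L",(594,187,613,240),.080)):
    P=onplane(np.array([[a,c][i//2]*1.0 if 0 else v for i in [0] for v in []]) if 0 else np.array([[a,b],[c,b],[c,e],[a,e]])*s,K,R,t,z)
    C[n]=P.mean(0);print(n,C[n].round(4),"thick",np.linalg.norm(P[1]-P[0]).round(4),"wide",np.linalg.norm(P[3]-P[0]).round(4))
v=C["S"]-C["L"];print("mouth dir",np.arctan2(v[1],v[0]),"S-M",np.linalg.norm((C["S"]-C["M"])[:2]),"M-L",np.linalg.norm((C["M"]-C["L"])[:2]))
cv2.imwrite("pics/w1c.png",cv2.resize(im[105:185,255:405,::-1],None,fx=5,fy=5,interpolation=cv2.INTER_CUBIC))
E
```

```text
S [0.5121 0.0009 0.062 ] thick 0.0088 wide 0.031
M [ 0.5592 -0.0184  0.071 ] thick 0.0091 wide 0.0319
L [ 0.6085 -0.0389  0.08  ] thick 0.0112 wide 0.0315
mouth dir 2.7502547267906143 S-M 0.05090965157769425 M-L 0.0533640486936357
```

View pics/w1c.png

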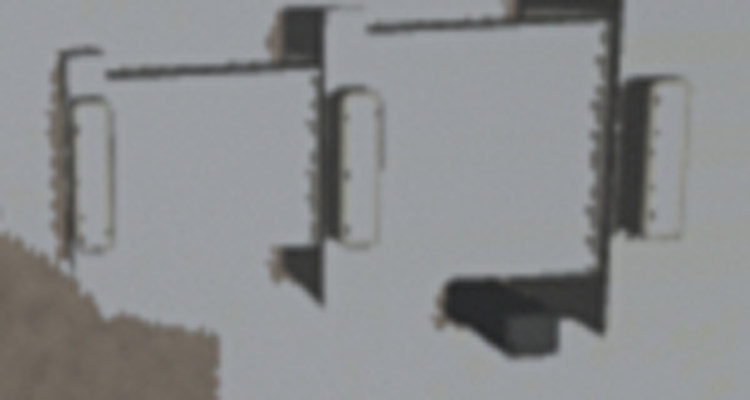

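Spacing of 51 mm and 53–55 mm and the tab sizes agree with what is given. I'll grip the small tab across its 8 mm thickness (one finger behind it) and draw along −tool y.

Request:
jog_arm(motion=[[0.49,0.345,0,-0.63,0.35],[0.49,0.345,0,0,0.35],[0,0,0.87,0,0.35],[0,0,0.87,0,0.35],[0,0,0.87,0,0.35],[0,0,0.87,0,0.35],[0,0,0.87,0,0.35],[0,0,0.87,0,0.35],[0,0,0,0,0.35]])

```text
clock: 4.25
position: [0.5111, 0.0003, 0.0722]
tool_rot: [-3.137, 0.002, 1.179]
force: [-0.7, 0.5, 1.3]
grip_width: 0.0297
finger_force: 0.0
```

Request:
jog_arm(motion=[[0,0,0.4,0,0.35],[0,0,0.4,0,0.35],[0,0,0,0,0.35]])

```text
clock: 4.55
position: [0.5123, 0.0002, 0.0499]
tool_rot: [-3.141, 0.001, 1.18]
force: [-0.9, -1.4, 0.0]
grip_width: 0.0296
finger_force: 0.0
```

Request:
jog_arm(motion=[[0,0,0,0,0],[0,0,0,0,0],[0,0,0,0,0],[0,0,0,0,0],[0,0,0,0,0]], newtons=50)

```text
clock: 5.05
position: [0.5128, 0.0003, 0.0509]
tool_rot: [3.141, -0.0, 1.18]
force: [-2.6, 1.9, 2.2]
grip_width: 0.0066
finger_force: 53.2
```

Request:
jog_arm(motion=[[0,-0.15,0,0,0],[0,-0.25,0,0,0],[0,-0.25,0,0,0],[0,-0.25,0,0,0]])

```text
clock: 5.45
position: [0.4883, 0.0105, 0.051]
tool_rot: [3.14, -0.001, 1.18]
force: [6.3, -2.0, -1.3]
grip_width: 0.0064
finger_force: 52.6
```

Request:
jog_arm(motion=[[0,-0.25,0,0,0],[0,-0.25,0,0,0],[0,-0.25,0,0,0],[0,-0.25,0,0,0],[0,-0.25,0,0,0],[0,-0.25,0,0,0],[0,-0.25,0,0,0],[0,-0.25,0,0,0],[0,-0.2,0,0,0],[0,0,0,0,0],[0,0,0,0,0]])

```text
clock: 6.55
position: [0.4268, 0.0358, 0.0507]
tool_rot: [3.141, -0.0, 1.18]
force: [0.2, -0.3, -1.4]
grip_width: 0.0065
finger_force: 52.6
```

```bash
python3 - <<'E'
from h import *
s=bot.observe();print(s["position"],s["force"],s["qpos"])
im,K,R,t=grab("wrist"); np.savez("w2",im=im,K=K,R=R,t=t)
cv2.imwrite("pics/w2.png",cv2.resize(im[:,:,::-1],(800,600),interpolation=cv2.INTER_CUBIC))
E
```

```text
[0.42684439 0.03575868 0.05073465] [ 0.20884122 -0.28593401 -1.39406548] [ 0.04930166  0.56186903 -0.34584674  2.22000074  0.45319109  0.42533963
 -1.05458943]
```

View pics/w2.png

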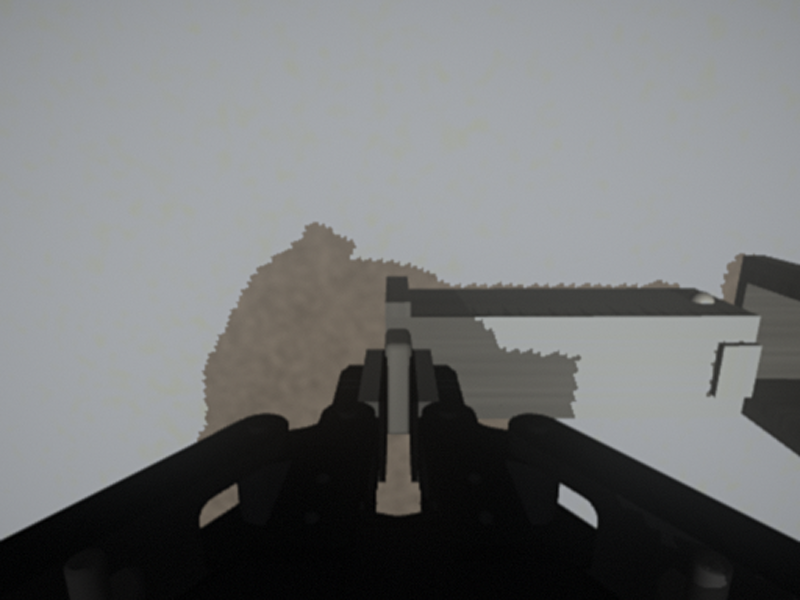

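Small tub is fully out and held level, with its closed end clear of the medium mouth (right edge, about x 760). Now the tray poses, from two views.

```bash
python3 - <<'E'
from h import *
for cam in("top","side"):
    d=np.load(cam+".npz");im,K,R,t=[d[k] for k in("im","K","R","t")]
    g=cv2.medianBlur(im,3).astype(int)
    for nm,c0 in(("left",(.515,.30,.004)),("right",(.515,-.315,.004))):
        u=proj(np.array(c0),K,R,t)[0]; u=u.round().astype(int)
        ref=g[u[1],u[0]]
        m=((np.abs(g-ref).max(2)<16)).astype(np.uint8)
        m=cv2.morphologyEx(m,cv2.MORPH_OPEN,np.ones((3,3)))
        n,l,st,c=cv2.connectedComponentsWithStats(m);i=l[u[1],u[0]]
        cs,_=cv2.findContours((l==i).astype(np.uint8),0,1);q=max(cs,key=cv2.contourArea).reshape(-1,2)
        for z in(.004,.014):
            P=onplane(q,K,R,t,z)[:,:2].astype(np.float32)
            (cx,cy),(w,h),a=cv2.minAreaRect(P*1000)
            print(cam,nm,ref,z,"c",round(cx,1),round(cy,1),"size",round(w,1),round(h,1),"ang",round(a,2),len(q),st[i,4])
E
```

```text
top left [92 89 90] 0.004 c 515.0 299.7 size 155.6 79.2 ang 7.96 128 894
top left [92 89 90] 0.014 c 513.3 297.4 size 154.4 78.6 ang 7.96 128 894
top right [92 88 88] 0.004 c 514.1 -309.1 size 153.4 64.5 ang 3.52 119 723
top right [92 88 88] 0.014 c 512.3 -306.8 size 152.2 64.1 ang 3.52 119 723
side left [99 97 94] 0.004 c 509.8 294.4 size 149.7 68.8 ang 7.76 149 1147
side left [99 97 94] 0.014 c 507.1 301.2 size 148.2 68.1 ang 7.76 149 1147
side right [99 97 93] 0.004 c 512.5 -316.6 size 155.3 44.8 ang 4.14 95 331
side right [99 97 93] 0.014 c 509.8 -303.9 size 153.8 44.4 ang 4.14 95 331
```

Request:
jog_arm(motion=[[0,-0.1,-0.5,0,0],[0,0,-0.7,0,0],[0,0,-0.7,0,0],[0,0,-0.7,0,0],[0,0,-0.7,0,0],[0,0,0,0,0]])

```text
clock: 7.2
position: [0.4253, 0.0368, 0.1517]
tool_rot: [3.138, -0.002, 1.179]
force: [0.0, -0.0, -1.9]
grip_width: 0.0062
finger_force: 52.6
```

Left tray is the wide one, at (513,298) mm, 8°. Right is the narrow one, at (512,−307), 3.5°; the sizes match outer rims. I'll turn, then carry the small tub to the right.

Request:
jog_arm(motion=[[0,0,0,-0.94,0],[0,0,0,-0.94,0],[0,0,0,-0.94,0],[0,0,0,-0.94,0],[0,0,0,-0.94,0],[0,0,0,-0.94,0]])

```text
clock: 7.8
position: [0.4238, 0.0367, 0.149]
tool_rot: [-3.141, -0.0, 1.634]
force: [0.5, 0.8, -1.6]
grip_width: 0.0059
finger_force: 52.6
```

Request:
jog_arm(motion=[[-0.5,0,0,0,0],[-0.83,0.03,0,0,0],[-0.83,0.03,0,0,0],[-0.83,0.03,0,0,0],[-0.83,0.03,0,0,0],[-0.83,0.03,0,0,0],[-0.83,0.03,0,0,0],[-0.83,0.03,0,0,0]])

```text
clock: 8.6
position: [0.4415, -0.1529, 0.1489]
tool_rot: [-3.141, -0.0, 1.631]
force: [-0.1, -0.0, -1.9]
grip_width: 0.0065
finger_force: 52.6
```

Request:
jog_arm(motion=[[-0.83,0.03,0,0,0],[-0.83,0.03,0,0,0],[-0.83,0.03,0,0,0],[-0.83,0.03,0,0,0],[-0.83,0.03,0,0,0],[-0.6,0.03,0,0,0],[-0.4,0.0,0,0,0],[0,0,0,0,0],[0,0,0,0,0]])

```text
clock: 9.5
position: [0.4563, -0.3048, 0.1493]
tool_rot: [-3.141, -0.001, 1.632]
force: [0.8, -0.0, -1.6]
grip_width: 0.0068
finger_force: 52.6
```

```bash
python3 - <<'E'
from h import *
s=bot.observe();print(s["position"],s["tool_rot"],s["qpos"])
ims=[]
for n in("wrist","top"):
    im,K,R,t=grab(n); np.savez(n+"3",im=im,K=K,R=R,t=t)
    if n=="top": im=im[150:270,300:400]; im=cv2.resize(im,(320,384),interpolation=cv2.INTER_CUBIC)
    ims.append(im)
cv2.imwrite("pics/w3.png",cv2.resize(np.hstack(ims)[:,:,::-1],(800,369),interpolation=cv2.INTER_CUBIC))
E
```

```text
[ 0.45633878 -0.30478728  0.14928369] [-3.14120345e+00 -7.37631193e-04  1.63167648e+00] [ 0.85431091  0.5492811  -0.51349691  1.85872343  0.35562531  0.82600247
  0.22004983]
```

View pics/w3.png

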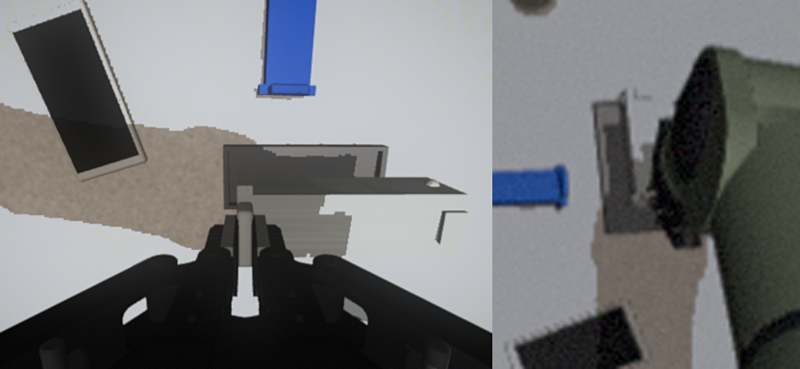

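Wrist picture: the tray's +y rim runs from (224,146) to (387,146) in the pasted picture, and the small tub hangs level above it.

```bash
python3 - <<'E'
from h import *
d=np.load("wrist3.npz");K,R,t=[d[k] for k in("K","R","t")]
P=onplane(np.array([[224,146],[387,146]])*832/800,K,R,t,.014);v=P[1]-P[0];L=np.linalg.norm(v);v/=L
n=np.array([v[1],-v[0],0]);print(P.round(4),"len",L,"ang",np.arctan2(v[1],v[0]),"centre",P.mean(0)+.032*n, "near-corner",(P[0]-v*0))
E
```

```text
[[ 0.4363 -0.2825  0.014 ]
 [ 0.5874 -0.2733  0.014 ]] len 0.15133803168339785 ang 0.06129328034214907 centre [ 0.51381048 -0.30984177  0.014     ] near-corner [ 0.4363234  -0.28253696  0.014     ]
```

Request:
jog_arm(motion=[[-0.25,0.02,0.4,0,0],[0,0,0.7,0,0],[0,0,0.7,0,0],[0,0,0.7,0,0],[0,0,0.4,0,0],[0,0,0.3,0,0],[0,0,0.1,0,0],[0,0,0.05,0,0],[0,0,0,0,0]])

```text
clock: 10.5
position: [0.4578, -0.3132, 0.0496]
tool_rot: [3.141, 0.0, 1.631]
force: [0.4, -0.7, -1.4]
grip_width: 0.0061
finger_force: 52.6
```

Request:
jog_arm(motion=[[0,0,0.08,0,0],[0,0,0.05,0,0],[0,0,0,0,0],[0,0,0,0,0]])

```text
clock: 10.9
position: [0.4576, -0.3131, 0.0454]
tool_rot: [3.141, 0.0, 1.631]
force: [-0.8, -0.3, -0.4]
grip_width: 0.0057
finger_force: 52.7
```

Request:
jog_arm(motion=[[0,0,0,0,0.35],[0,0,0,0,0.35],[0,0,0,0,0.35],[0,0,-0.3,0,0.35],[0,0,-0.7,0,0.35],[0,0,-0.9,0,0.35],[0,0,-0.9,0,0.35],[0,0,-0.9,0,0.35],[0,0,-0.3,0,0.35]])

```text
clock: 11.8
position: [0.4584, -0.3135, 0.1684]
tool_rot: [3.139, 0.002, 1.631]
force: [0.8, -0.4, -0.6]
grip_width: 0.0302
finger_force: 0.0
```

Request:
jog_arm(motion=[[0.8,0.33,0,0,0.35],[0.8,0.33,0,0,0.35],[0.8,0.33,0,0,0.35],[0.8,0.33,0,0,0.35],[0.8,0.33,0,0,0.35],[0.8,0.33,0,0,0.35],[0.8,0.33,0,0,0.35],[0.8,0.33,0,0,0.35],[0.8,0.33,0,0,0.35],[0.8,0.33,0,0,0.35],[0.5,0.2,0,0,0.35],[0,0,0,0,0.35]])

```text
clock: 13.0
position: [0.5472, -0.05, 0.1653]
tool_rot: [3.141, -0.001, 1.634]
force: [0.1, -0.2, 0.9]
grip_width: 0.0296
finger_force: 0.0
```

Request:
jog_arm(motion=[[0,0,0,0.94,0.35],[0,0,0,0.94,0.35],[0,0,0,0.94,0.35],[0,0,0,0.94,0.35],[0,0,0,0.94,0.35],[0,0,0,0.94,0.35],[0,0,0,0,0.35],[0,0,0,0,0.35]])

```text
clock: 13.8
position: [0.5467, -0.0529, 0.1653]
tool_rot: [-3.141, 0.0, 1.182]
force: [-0.4, -0.3, 0.1]
grip_width: 0.0299
finger_force: 0.0
```

```bash
python3 - <<'E'
from h import *
s=bot.observe();print(s["position"],s["tool_rot"])
ims=[]
for n in("wrist","side"):
    im,K,R,t=grab(n); np.savez(n+"4",im=im,K=K,R=R,t=t)
    if n=="side": im=cv2.resize(im[120:216,190:320],(520,384),interpolation=cv2.INTER_CUBIC)
    ims.append(im)
cv2.imwrite("pics/w4.png",cv2.resize(np.hstack(ims)[:,:,::-1],(800,298),interpolation=cv2.INTER_AREA))
E
```

```text
[ 0.54666301 -0.05288795  0.1652644 ] [-3.14148918e+00  4.07674240e-04  1.18174979e+00]
```

View pics/w4.png

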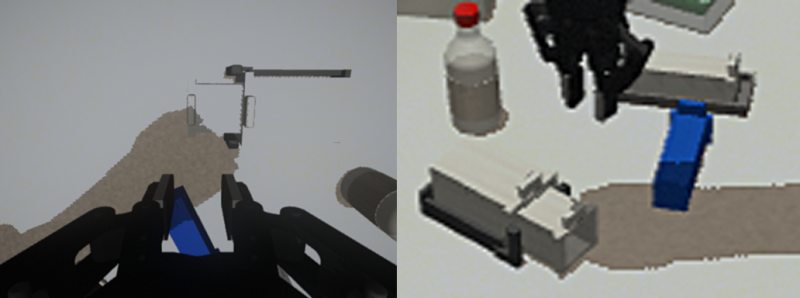

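Side view shows the small tub lying in the narrow tray. In the wrist view the medium tab is at about x 188–196, y 94–132, and the large tub's is at (250,111).

```bash
python3 - <<'E'
from h import *
d=np.load("wrist4.npz");K,R,t=[d[k] for k in("K","R","t")]
P=onplane(np.array([[192,113]])*1.29,K,R,t,.071)[0];L=onplane(np.array([[251,111]])*1.29,K,R,t,.08)[0]
print(P,L,np.linalg.norm((P-L)[:2]))
s=bot.observe();y=s["tool_rot"][2];dl=np.array([.5592,-.0184])-s["position"][:2];dm=P[:2]-s["position"][:2]
for q in(dl,dm):print((q@[np.cos(y),np.sin(y)]/.03).round(2),(q@[np.sin(y),-np.cos(y)]/.03).round(2))
E
```

```text
[ 0.55570715 -0.01928356  0.071     ] [ 0.60830988 -0.03750013  0.08      ] 0.05566767891676329
1.21 -0.05
1.14 -0.15
```

Request:
jog_arm(motion=[[0.6,-0.05,0,0,0.35],[0.58,-0.04,0,0,0.35],[0,0,0.8,0,0.35],[0,0,0.8,0,0.35],[0,0,0.8,0,0.35],[0,0,0.5,0,0.35],[0,0,0.35,0,0.35],[0,0,0.25,0,0.35],[0,0,0,0,0.35]])

```text
clock: 14.8
position: [0.5577, -0.0184, 0.0599]
tool_rot: [-3.141, 0.0, 1.18]
force: [-0.0, 0.0, 0.1]
grip_width: 0.0301
finger_force: 0.0
```

Request:
jog_arm(motion=[[0,0,0,0,0],[0,0,0,0,0],[0,0,0,0,0],[0,0,0,0,0],[0,0,0,0,0]], newtons=70)

```text
clock: 15.3
position: [0.5578, -0.0182, 0.0608]
tool_rot: [3.142, -0.0, 1.18]
force: [-5.1, 2.9, 7.2]
grip_width: 0.0055
finger_force: 72.0
```

Request:
jog_arm(motion=[[0,-0.15,0,0,0],[0,-0.25,0,0,0],[0,-0.25,0,0,0],[0,-0.25,0,0,0]])

```text
clock: 15.7
position: [0.5349, -0.0087, 0.0611]
tool_rot: [3.137, -0.002, 1.179]
force: [12.4, -6.0, -3.4]
grip_width: 0.0054
finger_force: 70.6
```

Request:
jog_arm(motion=[[0,-0.25,0,0,0],[0,-0.25,0,0,0],[0,-0.25,0,0,0],[0,-0.25,0,0,0],[0,-0.25,0,0,0],[0,-0.25,0,0,0],[0,-0.25,0,0,0],[0,-0.2,0,0,0],[0,0,0,0,0],[0,0,0,0,0]])

```text
clock: 16.7
position: [0.4789, 0.0142, 0.0603]
tool_rot: [3.141, -0.0, 1.18]
force: [-0.4, 0.1, -2.7]
grip_width: 0.005
finger_force: 70.8
```

Request:
jog_arm(motion=[[0,-0.1,-0.5,0,0],[0,0,-0.8,0,0],[0,0,-0.8,0,0],[0,0,-0.8,0,0],[0,0,-0.6,0,0],[0,0,0,-0.5,0],[0,0,0,-0.95,0],[0,0,0,-0.95,0],[0,0,0,-0.95,0],[0,0,0,-0.95,0],[0,0,0,-0.95,0],[0,0,0,-0.95,0]])

```text
clock: 17.9
position: [0.4759, 0.0152, 0.1663]
tool_rot: [3.141, 0.0, 1.679]
force: [0.4, 0.6, -1.9]
grip_width: 0.0055
finger_force: 70.8
```

Request:
jog_arm(motion=[[0,0,0,-0.4,0],[0.4,0.03,0,0,0],[0.77,0.05,0,0,0],[0.77,0.05,0,0,0],[0.77,0.05,0,0,0],[0.77,0.05,0,0,0],[0.77,0.05,0,0,0],[0.77,0.05,0,0,0],[0.77,0.05,0,0,0],[0.77,0.05,0,0,0],[0.77,0.05,0,0,0],[0.77,0.05,0,0,0]])

```text
clock: 19.1
position: [0.4578, 0.2599, 0.1657]
tool_rot: [3.142, -0.0, 1.707]
force: [-0.3, -0.5, -2.5]
grip_width: 0.0058
finger_force: 70.8
```

Request:
jog_arm(motion=[[0.6,0.05,0,0,0],[0.4,0,0,0,0],[0,0,0,0,0],[0,0,0,0,0]])

```text
clock: 19.5
position: [0.4556, 0.2878, 0.1653]
tool_rot: [-3.141, 0.0, 1.708]
force: [0.1, 0.3, -2.2]
grip_width: 0.0055
finger_force: 70.8
```

```bash
python3 - <<'E'
from h import *
s=bot.observe();print(s["position"],s["tool_rot"],s["qpos"])
ims=[]
for n in("wrist","side"):
    im,K,R,t=grab(n); np.savez(n+"5",im=im,K=K,R=R,t=t)
    if n=="side": im=cv2.resize(im[130:310,180:340],(341,384),interpolation=cv2.INTER_CUBIC)
    ims.append(im)
im=np.hstack(ims);print(im.shape)
cv2.imwrite("pics/w5.png",cv2.resize(im[:,:,::-1],(800,360),interpolation=cv2.INTER_AREA))
E
```

```text
[0.45564439 0.28778503 0.16530038] [-3.14133414e+00  4.93931162e-04  1.70775451e+00] [-0.22966102  0.52956336 -0.60581168  1.86846898  0.38839643  0.86360174
 -0.8915063 ]
(384, 853, 3)
```

View pics/w5.png

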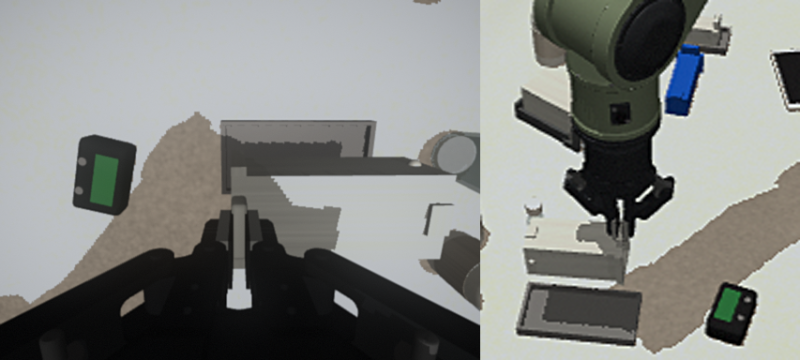

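The wide tray's +y rim runs from (221,121) to (376,121) in the pasted picture, with the beaker rim near (456,152).

```bash
python3 - <<'E'
from h import *
d=np.load("wrist5.npz");K,R,t=[d[k] for k in("K","R","t")]
P=onplane(np.array([[221,121],[376,121]])*853/800,K,R,t,.014);v=P[1]-P[0];L=np.linalg.norm(v);v/=L
n=np.array([v[1],-v[0],0]);c=P.mean(0)+.039*n;g=c-.056*v
s=bot.observe();y=s["tool_rot"][2];q=(g-s["position"])[:2]
print("len",L,"ang",np.arctan2(v[1],v[0]),"centre",c,"grip",g)
print((q@[np.cos(y),np.sin(y)]/.03).round(2),(q@[np.sin(y),-np.cos(y)]/.03).round(2),"beaker",onplane(np.array([[456,152]])*853/800,K,R,t,.085))
E
```

```text
len 0.15308026629925944 ang 0.13725738254384157 centre [0.51432263 0.29895281 0.014     ] grip [0.45884931 0.29129051 0.014     ]
0.12 0.11 beaker [[0.61883019 0.33475596 0.085     ]]
```

Request:
jog_arm(motion=[[0.12,0.1,0.4,0,0],[0,0,0.7,0,0],[0,0,0.7,0,0],[0,0,0.7,0,0],[0,0,0.4,0,0],[0,0,0.3,0,0],[0,0,0.15,0,0],[0,0,0.05,0,0],[0,0,0,0,0],[0,0,0,0,0]])

```text
clock: 20.6
position: [0.4586, 0.2923, 0.0639]
tool_rot: [3.141, -0.0, 1.708]
force: [-0.2, -0.7, -2.3]
grip_width: 0.0055
finger_force: 70.8
```

Request:
jog_arm(motion=[[0,0,0.08,0,0],[0,0,0.05,0,0],[0,0,0,0,0],[0,0,0,0,0]])

```text
clock: 21.0
position: [0.4585, 0.2922, 0.0601]
tool_rot: [3.141, 0.0, 1.708]
force: [-3.5, -3.2, 13.3]
grip_width: 0.0055
finger_force: 72.9
```

Contact. Now I'll release, rise and back off, then check.

Request:
jog_arm(motion=[[0,0,-0.03,0,0],[0,0,0,0,0.35],[0,0,0,0,0.35],[0,0,0,0,0.35],[0,0,-0.3,0,0.35],[0,0,-0.8,0,0.35],[0,0,-0.9,0,0.35],[0,0,-0.9,0,0.35],[0,0,-0.9,0,0.35],[0,0,-0.9,0,0.35]])

```text
clock: 22.0
position: [0.4582, 0.2921, 0.2031]
tool_rot: [3.141, -0.0, 1.708]
force: [0.4, -1.1, 0.3]
grip_width: 0.0298
finger_force: 0.0
```

Request:
jog_arm(motion=[[-0.8,-0.1,-0.3,0,0.35],[-0.8,-0.1,0,0,0.35],[-0.8,-0.1,0,0,0.35],[-0.8,-0.1,0,0,0.35],[-0.8,0,0,0,0.35],[-0.8,0,0,0,0.35],[0,0,0,0,0.35],[0,0,0,0,0.35]])

```text
clock: 22.8
position: [0.4662, 0.1477, 0.2108]
tool_rot: [3.141, -0.0, 1.707]
force: [0.2, 0.6, -0.5]
grip_width: 0.0299
finger_force: 0.0
```

```bash
python3 - <<'E'
from h import *
ims=[]
for n,(x0,y0,x1,y1) in(("top",(150,110,390,270)),("side",(180,110,340,310))):
    im,K,R,t=grab(n); np.savez(n+"6",im=im,K=K,R=R,t=t)
    im=im[y0:y1,x0:x1]; ims.append(cv2.resize(im,(480,320) if n=="top" else (320,400),interpolation=cv2.INTER_CUBIC))
ims[0]=cv2.copyMakeBorder(ims[0],0,80,0,0,0)
cv2.imwrite("pics/f.png",np.hstack(ims)[:,:,::-1])
E
```

```text
(no output)
```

View pics/f.png

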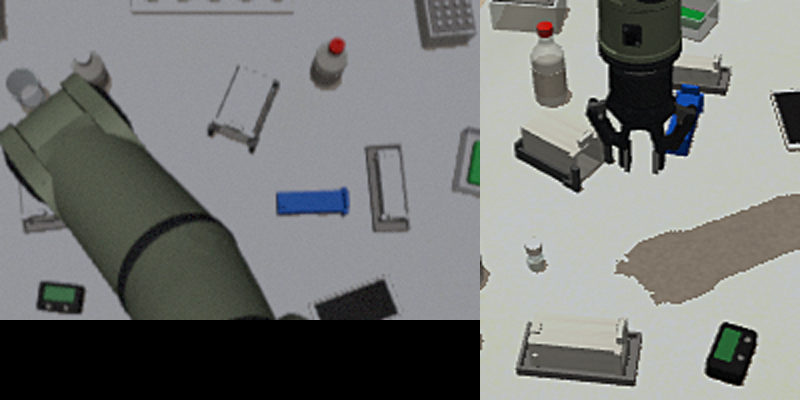

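Both tubs lie in their trays tab up: small at top-crop (389,183), medium at side-crop (576,335). The large tub is still in its cradle. One quick numeric check of the offsets.

```bash
python3 - <<'E'
from h import *
d=np.load("top6.npz");K,R,t=[d[k] for k in("K","R","t")]
print("small top face",onplane(np.array([[377,148],[399,147],[404,217],[383,218]])/2+[150,110],K,R,t,.040).round(3), "mean->",onplane(np.array([[390.5,182.5]])/2+[150,110],K,R,t,.040))
d=np.load("side6.npz");K,R,t=[d[k] for k in("K","R","t")]
f=lambda p,z:onplane((np.array(p)-[480,0])/2+[180,110],K,R,t,z).round(4)
print("medium low near edge",f([[527,345],[625,348]],.004),"tray near outer top edge",f([[517,375],[634,383]],.014))
p=proj([[.5143,.299,.054],[.5143-.0495,.299-.0069,.054],[.5143+.0594,.299+.0083,.054]],K,R,t);print((p-[180,110])*2+[480,0])
E
```

```text
small top face [[ 0.577 -0.288  0.04 ]
 [ 0.579 -0.326  0.04 ]
 [ 0.457 -0.329  0.04 ]
 [ 0.455 -0.293  0.04 ]] mean-> [[ 0.51673107 -0.30848145  0.04      ]]
medium low near edge [[0.5842 0.3022 0.004 ]
 [0.4569 0.2743 0.004 ]] tray near outer top edge [[0.5772 0.3565 0.014 ]
 [0.4292 0.3307 0.014 ]]
[[575.70333186 330.50842324]
 [614.37609189 334.09059446]
 [529.724671   326.26209752]]
```

The small tub measures within 4 mm of its tray centre. The medium's top face centre, seen at (576,332), matches the predicted (575.7,330.5). I'm handing in.

```bash
python3 -c "
from workcell import bot
print(bot.job_done())"
```

```text
the job is handed in; nothing more can be done
None
```

Job handed in, no verdict came back: the small tub is in the narrow tray, the medium tub in the wide tray (both tab up, within about 5 mm of tray centre by camera), and the large tub is still in its cradle.

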